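# Press the lid home on a tin and hold the press at its third click

## Task

Stand the black tin (its brass lid sticks up) in the round nest of the lidding press's slide-out tray, let go, then push the tray in by its red lip until you feel it come fully home against its stop. Then push the press's spring-return lever down past its first two clicks to the third, at the bottom of its travel, so that the press (not your fingers) pushes the lid home, and finish the job still holding the lever down there: it springs up if let go, so the program ends while holding it. Keep the tin upright, and do not disturb the blue tin, the tubs, bowl, spoon or bottle.

Things in the scene. Friction and masses are not known exactly. Their poses are not given: they have to be found in the camera images.
- tin: black round tin, 60 mm diameter, body 45 mm tall (below its lid), about 0.2 to 0.4 kg, origin at the centre of its underside, z up. A brass plug lid, 52 mm diameter, sticks up 8 mm above the body (top 53 mm above the origin). Grip the black body, below the lid.
- lid (a joint): how far the brass lid has been pushed down into the tin (m): 0 = sticking up 8 mm, 0.006 = hard down. It slides at about 8 N and stays where it is left.
- press: fixed white lidding press on a steel base plate, 130 mm (x) by 360 mm (y -240 to +120), 8 mm thick, turned up to 0.25 rad; origin on the counter below the ram's axis. Tray slides out to its -y, lever points to its -x. Column at y +63 to +108, head x -35 to +35, y -30 to +108, z 105 to 165 mm, lever cheeks up to z 206. Black platen under the head, 48 mm wide, face at z 82 mm when up.
- tray (a joint): how far the tray is pulled out (m): 0 = fully home against its stop, with the nest under the ram; up to 0.12 out along the press's -y. Slides with about 2 N of friction and stays where it is left; starts 0.10 to 0.12 out.
- nest (a point): centre of the floor of the tray's nest, 15 mm above the counter: a round recess 65 mm wide and 7 mm deep in the aluminium tray plate (90 mm wide, top face 22 mm above the counter). Axes as the press's. The tin stands in it.
- tray_lip (a point): centre of the front (-y) face of the upright red lip on the tray's front edge: 70 mm wide (x), 10 mm thick, its top 69 mm above the counter (this point 46 mm), 90 mm from the nest's centre. Push it along the press's +y.
- lever (a joint): lever angle (rad): 0 = up (leaning 0.35 rad above level), grows as the grip goes down. Clicks (force rises, then drops) at 0.235, 0.47 and 0.705 (third), end stop 0.725. A spring returns it to 0 from everywhere, clicks included; takes 3 to 14 N at the grip, more at the stop. Platen goes down 27.4 mm per rad and meets the raised lid at about 0.51.
- lever_grip (a point): centre of the lever's black round cross bar (22 mm diameter, 80 mm long along the press's y), 125 mm from the hinge, which is 190 mm above the press's origin. At lever angle q it is at x = -125 mm cos(0.35 - q), z = 190 mm + 125 mm sin(0.35 - q) in the press's frame: 233 mm high when up, 147 mm at the third click.
- blue_tin: bystander: blue tin, already closed, 60 mm diameter, 47 mm tall, origin under its centre. It and the black tin may be in either of two places.
- green_tub: bystander: round green tub with white lid, 112 mm wide, 75 mm tall, origin under its centre
- cream_tub: bystander: round cream tub with white lid, 112 mm wide, 60 mm tall, origin under its centre
- bowl: bystander: white bowl, 140 mm wide, 60 mm tall, origin under its centre
- spoon: bystander: spoon lying on the counter
- sauce: bystander: amber bottle with red cap, 56 mm diameter, 150 mm tall, origin under its centre

How it is judged:
On the way, in this order (a step that is already met when the one before it is completed fails the run):
1. the tin stands in the nest of the pulled-out tray, let go, its lid still up (horizontal distance between tin and nest below 0.006 m and z of tin in the frame of nest below 0.004 m and angle between tin's own z axis and vertical below 0.08 rad and value of joint lid below 0.0025 m and value of joint tray above 0.03 m and contact force between each of the arm, the fingers and tin below 0.2 N), for 0.2 s.
2. the tray is fully home with the tin in it and the lid still up (horizontal distance between tin and nest below 0.006 m and z of tin in the frame of nest below 0.004 m and angle between tin's own z axis and vertical below 0.08 rad and value of joint tray below 0.004 m and value of joint lid below 0.0025 m), for 0.2 s.
3. the lever is at its third click and the lid is home (value of joint lever above 0.655 rad and value of joint lid above 0.0035 m), for 0.2 s.
At the end, for the whole second after the job is handed in: the tin stands in the nest (within 6 mm, upright), the tray is home (within 4 mm), the lid is pushed in at least 3.5 mm, and the robot is still pushing on the lever (over 2 N) which stands still at the third click (above 0.655 rad) (all of step 3 and horizontal distance between tin and nest below 0.006 m and z of tin in the frame of nest below 0.004 m and angle between tin's own z axis and vertical below 0.08 rad and value of joint tray below 0.004 m and velocity of joint lever between -0.1 and 0.1 rad/s and contact force between any of the fingers, the arm and lever above 2 N and contact force between the fingers and tin below 0.2 N); the arm keeps its last pose, push and grip.
It fails at once if the black tin is tipped over (angle between tin's own z axis and vertical above 0.6 rad).
It fails at once if a bystander is moved more than 30 mm (distance of any of blue_tin, green_tub, cream_tub, bowl, spoon, sauce from where it was at the start of the episode above 0.03 m).
It also fails if it takes over 64 s, if anything falls off the work surface, if the arm or the gripper's body presses on something with over 40 N, if the wrist force passes 120 N, or if a joint passes its speed limit or range.

## Robot

A 6-joint arm with a two-finger parallel gripper is mounted at the origin on the work surface. World frame = base frame: x ahead of the robot, y to its left, z up, the work surface at z = 0. Lengths are in m, angles in rad, forces in N, time in s.
With the tool pointing down it reaches from about 0.35 to 0.85 m from the base axis. Payload 8.1 kg.
Tool frame: the origin (TCP) lies at the very end of the fingers, on their centre line; the grasp point (between the pads) lies 19 mm behind it; z points along the fingers, y is the line along which they close (so a half turn about z gives the same grasp; the last joint's range is limited). The gripper opens to 93 mm and grips with 3 to 60 N. Pads are 15 mm wide; open, the fingers measure 128 mm over their backs; the gripper's body (75 mm by 188 mm) begins 65 mm behind the grasp point.
Start: joints at [-1.317, 0.13, 1.488, -0, 1.523, -0.085], TCP at [0.199, -0.566, 0.219] pointing down, gripper open.
Joint ranges: [-2.96, 2.96], [-0.89, 2.26], [0.02, 2.5], [-1.34, 4.48], [0, 2.73], [-2.66, 2.66]. Speed limits (rad/s): [2.39, 2.39, 2.79, 3.14, 3.14, 3.14].

## Interface

Orientations are given as a rotation vector (axis times angle).
In Python, from plant import robot gives the robot as it stands.
- The arm moves only by the tool play_rows, never from a script. Its argument "deltas" is one flat list of numbers, 5 for each row, row after row: the shift along the tool's x, y, z in mm, then the turn about the tool's z in degrees, then the finger opening in mm, from 0 to 93. A call has 1 to 10 rows; each row shifts and turns the commanded pose from where the row before left it, along the tool's axes as they then stand; what a row does not reach is not made up. A row lasts 1/12 s, in which the tool goes at most 41.7 mm and 7.16 degrees, less where a joint would pass 70% of its speed; a pose out of reach is approached as far as the arm can. A call with a gripper value outside its range is refused whole. The fingers move at their own pace and stop on an object; "newtons" is the grip in N (left out, the last holds). Time passes only in rows, so rows that do not move let the fingers close. It gives the time, the measured TCP pose, the force, the opening and the grip force at its end, in the units of the state.
- robot.read_state(): the state, without advancing time (a new reading comes with each control period).
- robot.read_camera(name): name is "scene" or "top" or "wrist"; returns a dict with "pixels" (384x512x3 uint8, blue, green, red), "mtx" (3x3 intrinsics, pixels), "eye" and "rotation" of the camera in the world. Camera axes: x right, y up, looking along -z (the intrinsics and any distortion apply to the point x, -y, -z); pixel columns grow to the right and rows downward; lengths in m; the calibration is good to about 2 mm. A picture is of the moment at which its call begins. There is no depth.
- robot.close_job(): hands the job in; it is judged then, once.
The state is a dict: "t": time; "q": joint angles; "dq": joint speeds; "joint_torque": joint torques, N m; "tool_pos": TCP position; "orientation": TCP orientation; "force": force on the tool from outside, world axes, zero at the start; "wrist_torque": the same for the moment, N m; "opening": finger opening in m; "gripper_force": force on a finger pad.
Only numpy, scipy, OpenCV 4.12 (cv2) and the standard library are available. Lean on these libraries where they do the work, as an engineer would, in place of code of your own. Each camera call takes 0.05 s, during which the arm holds its last target. There are 200 camera calls.

## Working session

There is one attempt and no reset: what is moved stays moved. The work goes in short steps, Python scripts to look and compute and a tool call to move; the robot and the scene stay as the last step left them, time stands still between calls to the robot, and variables do not carry over. Pictures are saved under pics/ and viewed, at most 11 in all, crops included, and the job is handed in when it is done.

Besides the shell and the picture viewer there is one more tool, called after "Emit:" as name(argument=value, ...) on one line, values as JSON. play_rows: Moves the arm, as the interface text tells. Its arguments: {"type":"object","properties":{"deltas":{"type":"array"},"newtons":{"type":"number"}},"required":["deltas"]}

```bash
mkdir -p pics; ls
python3 - <<'E'
from plant import robot
import cv2,numpy as np
for n in("top","scene"):
    c=robot.read_camera(n);cv2.imwrite(f"pics/{n}0.png",c["pixels"]);print(n,c["mtx"].tolist(),c["eye"],np.round(c["rotation"],3).tolist(),[k for k in c])
s=robot.read_state();print({k:np.round(v,3) for k,v in s.items()})
E
```

```text
pics
top [[355.44415481563396, 0.0, 260.0795291641549], [0.0, 355.44415481563396, 190.88633154606697], [0.0, 0.0, 1.0]] [ 0.36283721 -0.03783628  1.5313578 ] [0.089, -0.101, -1.553] ['pixels', 'mtx', 'eye', 'rotation']
scene [[440.9328670284564, 0.0, 257.043643239042], [0.0, 440.9328670284564, 194.61707553387862], [0.0, 0.0, 1.0]] [ 1.02428673 -0.60478018  1.40703459] [0.525, 0.175, 0.671] ['pixels', 'mtx', 'eye', 'rotation']
{'t': np.float64(0.1), 'q': array([-1.317,  0.131,  1.489, -0.   ,  1.523, -0.085]), 'dq': array([-0.   , -0.002, -0.002, -0.   ,  0.001, -0.   ]), 'joint_torque': array([ 1.0000e-03, -5.6134e+01, -4.9309e+01,  7.7000e-02,  2.9000e-02,
       -0.0000e+00]), 'tool_pos': array([ 0.199, -0.565,  0.218]), 'orientation': array([-3.095, -0.529,  0.   ]), 'force': array([-0.075,  0.111,  0.222]), 'wrist_torque': array([ 0.004, -0.01 , -0.043]), 'gripper_force': np.float64(0.0), 'opening': np.float64(0.093)}
```

View pics/top0.png

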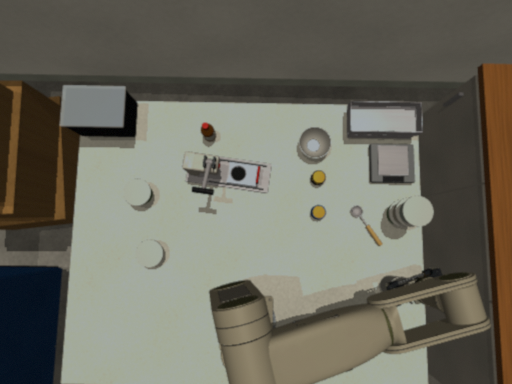

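View pics/scene0.png

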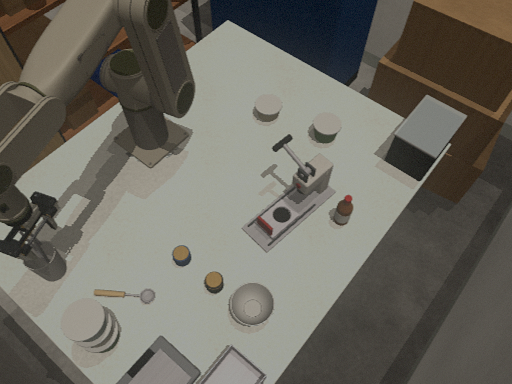

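Top view: press around (225,172), with its tray to the right (-y), the red lip at (259,175) and the dark nest at (238,173). The lever bar is at (203,191), and the two brass-lidded tins are at (318,177) and (318,212). In the scene view the nearer tin, (181,255), looks blue. Next I'll measure.

```bash
cat > h.py <<'E'
from plant import robot
import cv2,numpy as np
from scipy.spatial.transform import Rotation as R
def cam(n):
    c=robot.read_camera(n);r=np.array(c["rotation"],float)
    c["R"]=r if r.shape==(3,3) else R.from_rotvec(r).as_matrix();return c
def ray(c,u,v):
    K=c["mtx"];d=np.array([(u-K[0][2])/K[0][0],-(v-K[1][2])/K[1][1],-1.]);return c["R"]@d
def onz(c,uv,z):
    d=ray(c,*uv);e=np.array(c["eye"]);return e+d*(z-e[2])/d[2]
def proj(c,p):
    q=c["R"].T@(np.array(p)-c["eye"]);K=c["mtx"];return K[0][0]*q[0]/-q[2]+K[0][2],K[1][1]*-q[1]/-q[2]+K[1][2]
def blobs(c,m,lo,hi,roi=None):
    m=m.astype(np.uint8)
    if roi: k=np.zeros_like(m);k[roi[1]:roi[3],roi[0]:roi[2]]=1;m=m*k
    n,l,s,ce=cv2.connectedComponentsWithStats(m)
    return [(ce[i],s[i]) for i in range(1,n) if lo<=s[i,4]<=hi]
E
python3 - <<'E'
from h import *
for n,bx in(("top",(170,110,340,230)),("scene",(160,120,350,310))):
    c=cam(n);im=c["pixels"];x0,y0,x1,y1=bx
    cv2.imwrite(f"pics/{n}1.png",cv2.resize(im[y0:y1,x0:x1],None,fx=3 if n=="scene" else 4.5,fy=3 if n=="scene" else 4.5,interpolation=cv2.INTER_CUBIC))
    hsv=cv2.cvtColor(im,cv2.COLOR_BGR2HSV);h,s,v=cv2.split(hsv)
    br=(h>12)&(h<30)&(s>110)&(v>70)
    red=((h<8)|(h>172))&(s>120)&(v>60)
    dk=v<45
    for nm,m,z in(("brass",br,.05),("red",red,.069),("dark",dk,.015)):
        for ce,st in blobs(c,m,8,600,bx):print(n,nm,ce.round(1),st,onz(c,ce,z).round(4))
E
```

```text
top brass [318.4 176.6] [312 171  13  12 126] [ 0.6083 -0.2938  0.05  ]
top brass [318.4 211.5] [313 206  12  12 112] [ 0.4608 -0.2933  0.05  ]
top red [204.9 125.6] [202 123   7   6  37] [0.8161 0.1892 0.069 ]
top red [257.5 174.5] [256 167   4  16  30] [ 0.6099 -0.0365  0.069 ]
top dark [237.9 173.2] [232 167  13  13 129] [0.6234 0.0485 0.015 ]
top dark [313.2 182. ] [311 180   5   5   9] [ 0.5902 -0.2775  0.015 ]
top dark [202.6 190.4] [193 188  20   6  79] [0.5459 0.198  0.015 ]
scene brass [180.5 252.8] [174 246  14  14 153] [ 0.4649 -0.2981  0.05  ]
scene brass [213.4 279.2] [206 272  16  15 181] [ 0.6111 -0.297   0.05  ]
scene red [347.3 198. ] [345 195   5   7  27] [0.78   0.2226 0.069 ]
scene red [264.5 222.6] [258 216  14  14  39] [ 0.6154 -0.0405  0.069 ]
```

View pics/top1.png

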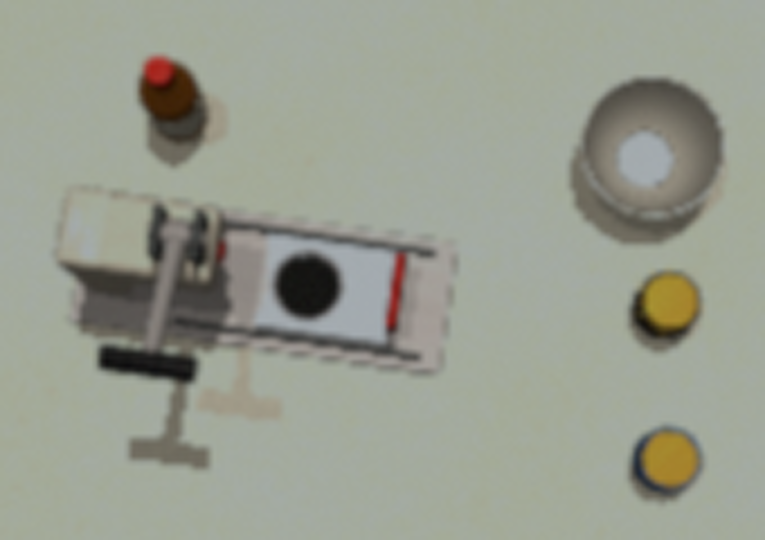

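View pics/scene1.png

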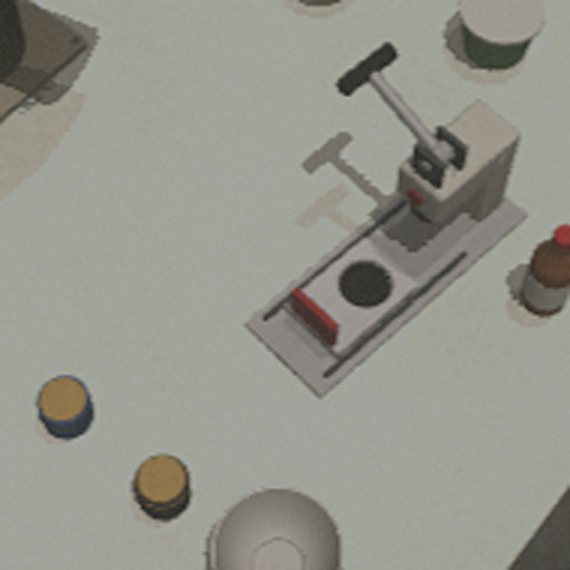

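Crops confirm it: the black tin is the far one, at world (0.61,-0.295), and the blue one is at (0.461,-0.294). The nest is at about (0.624,0.048), the press is yawed about -0.16 rad, and the lever is up on its -x side. I'll fly above the black tin now.

Emit:
play_rows(deltas=[39,-10,0,0,93,39,-10,0,0,93,39,-10,0,0,93,39,-10,0,0,93,39,-10,0,0,93,39,-10,0,0,93,39,-10,0,0,93,39,-10,0,0,93,39,-10,0,0,93,39,-10,0,0,93])

```text
t: 1.03
tool_pos: [0.5354, -0.3404, 0.2185]
orientation: [-3.097, -0.53, 0.0]
force: [0.8, -1.1, 0.5]
opening: 0.093
gripper_force: 0.0
```

Emit:
play_rows(deltas=[40,-9,0,0,93,40,-9,0,0,93,7,0,0,0,93,0,0,0,0,93,0,0,0,0,93])

```text
t: 1.45
tool_pos: [0.6099, -0.2959, 0.218]
orientation: [-3.096, -0.531, 0.002]
force: [-0.8, 0.2, 0.2]
opening: 0.0929
gripper_force: 0.0
```

Run:
```python
from h import *
s=robot.read_state();print(s["t"],s["tool_pos"],s["orientation"],s["q"])
c=cam("wrist");cv2.imwrite("pics/w0.png",c["pixels"]);print(c["eye"],c["R"].round(2).tolist(),c["mtx"][0])
im=c["pixels"];h,sa,v=cv2.split(cv2.cvtColor(im,cv2.COLOR_BGR2HSV))
for ce,st in blobs(c,(h>12)&(h<30)&(sa>110)&(v>70),300,60000):print(ce,st,onz(c,ce,.053))
```

```text
1.45 [ 0.609864   -0.29593397  0.21797305] [-3.09609621e+00 -5.31268903e-01  2.01200937e-03] [-5.27023140e-01  3.42683312e-01  1.24386561e+00 -6.34129829e-04
  1.55618353e+00  7.03906513e-01]
[ 0.67669465 -0.27314682  0.38426532] [[0.33, 0.91, 0.24], [-0.94, 0.32, 0.09], [-0.0, -0.26, 0.97]] [266.63911104   0.         254.13951758]
[254.69495596 178.11929544] [ 235  159   41   39 1249] [ 0.61046703 -0.29729128  0.053     ]
```

View pics/w0.png

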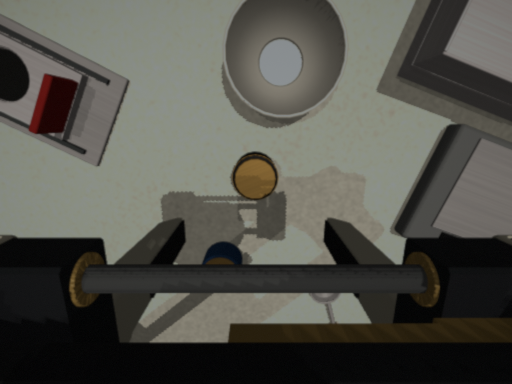

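The wrist view shows the black tin with its lid at (255,178), centred between the open fingers, which clear the bowl and the blue tin. Its position, (0.6105,-0.297), agrees with the other views, so I'll descend and grip.

Emit:
play_rows(deltas=[0,1,36,0,93,0,0,36,0,93,0,0,36,0,93,0,0,36,0,93,0,0,30,0,93,0,0,20,0,93,0,0,10,0,93,0,0,0,0,60,0,0,0,0,50,0,0,0,0,50], newtons=25)

```text
t: 2.33
tool_pos: [0.6115, -0.2985, 0.0173]
orientation: [3.095, 0.528, 0.004]
force: [-0.1, 0.1, 0.5]
opening: 0.0777
gripper_force: 0.0
```

Emit:
play_rows(deltas=[0,0,0,0,50,0,0,0,0,50,0,0,0,0,50,0,0,0,0,50,0,0,0,0,50,0,0,0,0,50])

```text
t: 2.83
tool_pos: [0.6114, -0.2972, 0.0165]
orientation: [3.095, 0.53, 0.003]
force: [-1.8, 1.6, 6.5]
opening: 0.06
gripper_force: 25.0
```

Gripped at 60 mm opening, 25 N. Next I'll lift, then turn the fingers along the press's x.

Emit:
play_rows(deltas=[0,0,-10,0,50,0,0,-25,0,50,0,0,-35,0,50,0,0,-35,0,50,0,0,-35,0,50,0,0,-35,0,50,0,0,-10,0,50,0,0,0,-4,50,0,0,0,-6,50,0,0,0,-6,50])

```text
t: 3.67
tool_pos: [0.6101, -0.2968, 0.1988]
orientation: [-2.99, -0.963, 0.001]
force: [0.3, 0.2, -3.0]
opening: 0.0593
gripper_force: 25.0
```

Emit:
play_rows(deltas=[0,0,0,-6,50,0,0,0,-6,50,0,0,0,-6,50,0,0,0,-6,50,0,0,0,-6,50,0,0,0,-6,50,0,0,0,-6,50,0,0,0,-4,50,0,0,0,0,50,0,0,0,0,50])

```text
t: 4.5
tool_pos: [0.61, -0.2967, 0.1984]
orientation: [-2.383, -2.045, 0.001]
force: [0.7, 0.3, -2.1]
opening: 0.0596
gripper_force: 25.0
```

Run:
```python
from h import *
s=robot.read_state();print(s["t"],s["tool_pos"],R.from_rotvec(s["orientation"]).as_matrix().round(3).tolist(),s["opening"],s["force"])
c=cam("wrist");cv2.imwrite("pics/w1.png",c["pixels"])
for n in ("wrist","top"):
    c=cam(n);im=c["pixels"];h,sa,v=cv2.split(cv2.cvtColor(im,cv2.COLOR_BGR2HSV))
    for nm,m,z in(("red",((h<8)|(h>172))&(sa>120)&(v>50),.069),("dark",v<45,.018)):
        for ce,st in blobs(c,m,25,6000):print(n,nm,ce,st,onz(c,ce,z).round(4))
```

```text
4.5 [ 0.60999359 -0.29674045  0.19844912] [[0.152, 0.988, -0.001], [0.988, -0.152, 0.001], [0.0, -0.001, -1.0]] 0.05964019015714392 [ 0.68987522  0.30419293 -2.12600976]
wrist dark [155.5203125 185.8796875] [115 170  56  43 640] [ 0.477  -0.2905  0.018 ]
wrist dark [253.77917981 196.81493165] [214 185  81  32 951] [ 0.6048 -0.3256  0.018 ]
wrist dark [297.88865546 316.10294118] [269 309  59  14 476] [ 0.6427 -0.5242  0.018 ]
top red [204.97435897 125.74358974] [202 123   7   7  39] [0.8154 0.1891 0.069 ]
top red [257.5 174.5] [256 167   4  16  30] [ 0.6099 -0.0365  0.069 ]
top dark [489.96587927 230.89151356] [ 479   67   23  317 1143] [ 0.3916 -1.0294  0.018 ]
top dark [ 40.80375427 101.65017065] [ 22  82  38  43 586] [0.9276 0.9218 0.018 ]
top dark [111.50301205 124.01807229] [ 64  91  73  50 996] [0.8317 0.6054 0.018 ]
top dark [ 4.60526316 97.78947368] [ 0 94 11  9 38] [0.9424 1.0818 0.018 ]
top dark [ 36.81456954 118.80794702] [ 21 107  36  25 151] [0.8495 0.9322 0.018 ]
top dark [ 26.28 127.46] [ 20 120  16  13  50] [0.8098 0.9744 0.018 ]
top dark [ 35.54173228 159.62362205] [ 
[... 241 characters left out ...]
 20  21 309] [ 0.5935 -0.3419  0.018 ]
top dark [ 21.71641791 180.70149254] [ 16 175  15  11  67] [0.5752 0.9717 0.018 ]
top dark [392.5959596  179.02020202] [383 177  20   5  99] [ 0.6083 -0.6205  0.018 ]
top dark [ 42.4494382  186.23595506] [ 32 182  22  11  89] [0.5527 0.8814 0.018 ]
top dark [ 24.78481013 196.07594937] [ 16 188  28  14  79] [0.5093 0.9525 0.018 ]
top dark [202.56410256 190.41025641] [193 188  20   6  78] [0.5456 0.1978 0.018 ]
top dark [ 17.5        204.92307692] [ 15 202  10   9  26] [0.4712 0.9796 0.018 ]
top dark [ 39.82741117 223.88324873] [  4 218  68  11 197] [0.3925 0.8782 0.018 ]
top dark [407.20547945 285.26027397] [397 280  16  12  73] [ 0.1608 -0.668   0.018 ]
```

View pics/w1.png

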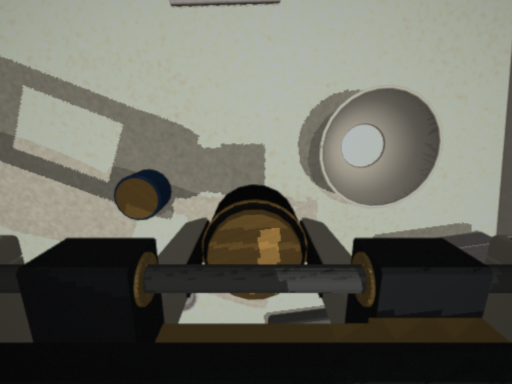

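The tin is held upright between the fingers, with its lid at (255,250). Next I'll move along the press's +y to about 100 mm short of the nest and look.

Emit:
play_rows(deltas=[20,-2,0,0,50,30,-4,0,0,50,35,-4,0,0,50,35,-4,0,0,50,35,-4,0,0,50,35,-4,0,0,50,30,-4,0,0,50,20,-4,0,0,50,0,0,0,0,50,0,0,0,0,50])

```text
t: 5.48
tool_pos: [0.6166, -0.0541, 0.1997]
orientation: [2.38, 2.05, -0.0]
force: [-1.1, -0.6, -2.4]
opening: 0.0599
gripper_force: 25.0
```

Run:
```python
from h import *
s=robot.read_state();T=R.from_rotvec(s["orientation"]).as_matrix();p=np.array(s["tool_pos"]);print(s["t"],p,T.round(3).tolist())
c=cam("wrist");im=c["pixels"];h,sa,v=cv2.split(cv2.cvtColor(im,cv2.COLOR_BGR2HSV))
# expected lid rim
P=[proj(c,p+[.026*np.cos(a),.026*np.sin(a),.0365]) for a in np.linspace(0,2*np.pi,40)]
B=[proj(c,p+[.03*np.cos(a),.03*np.sin(a),.0285]) for a in np.linspace(0,2*np.pi,40)]
for nm,m,z in(("red",((h<8)|(h>172))&(sa>120)&(v>50),.069),("dark",v<45,.018)):
    for ce,st in blobs(c,m,100,9000,(0,0,512,190)):
        print(nm,ce,st,onz(c,ce,z).round(4))
        k=(cv2.connectedComponents(m.astype(np.uint8)))[1];k=(k==k[int(ce[1]),int(ce[0])]).astype(np.uint8)
        ct=max(cv2.findContours(k,cv2.RETR_EXTERNAL,cv2.CHAIN_APPROX_NONE)[0],key=len)
        w=np.array([onz(c,q[0],.022 if nm=="dark" else z)[:2] for q in ct],np.float32)
        print("  circ",cv2.minEnclosingCircle(w),cv2.minAreaRect(w))
for Q,cl in((P,(0,255,0)),(B,(255,0,255))):cv2.polylines(im,[np.array(Q,np.int32)],True,cl)
cv2.imwrite("pics/w2.png",im)
```

```text
5.4833 [ 0.61663943 -0.05406132  0.19973611] [[0.148, 0.989, 0.0], [0.989, -0.148, -0.0], [-0.0, 0.0, -1.0]]
red [249.14882033 170.89655172] [219 163  61  14 551] [ 0.6133 -0.038   0.069 ]
  circ ((0.6127305626869202, -0.040377892553806305), 0.034057699143886566) ((0.6131630539894104, -0.036438096314668655), (0.013839255087077618, 0.06798870116472244), 83.42152404785156)
dark [202.63829787  13.73049645] [200   0   6  29 141] [0.5861 0.1414 0.018 ]
  circ ((0.5863624811172485, 0.1395452618598938), 0.014224961400032043) ((0.5865327715873718, 0.13951972126960754), (0.027923064306378365, 0.0056532290764153), 81.4725112915039)
dark [248.16975463  95.89183776] [ 224   70   49   52 1997] [0.6241 0.0457 0.018 ]
  circ ((0.6240519881248474, 0.044711869210004807), 0.030155383050441742) ((0.623847484588623, 0.045139919966459274), (0.058703772723674774, 0.058769915252923965), 81.47594451904297)
dark [212.03267974 167.67320261] [209 149   7  39 153] [ 0.5631 -0.0356  0.018 ]
  circ ((0.5630807280540466, -0.035828106105327606), 0.025262800976634026) ((0.5637359619140625, -0.035913288593292236), (0.050204671919345856, 0.005135827697813511), 82.59403228759766)
dark [253.27737226 187.39416058] [235 185  37   5 137] [ 0.613  -0.0702  0.018 ]
  circ ((0.6086872816085815, -0.11006882786750793), 0.0555599182844162) ((0.612267017364502, -0.0881391242146492), (0.044439926743507385, 0.11091982573270798), 80.72891998291016)
```

View pics/w2.png

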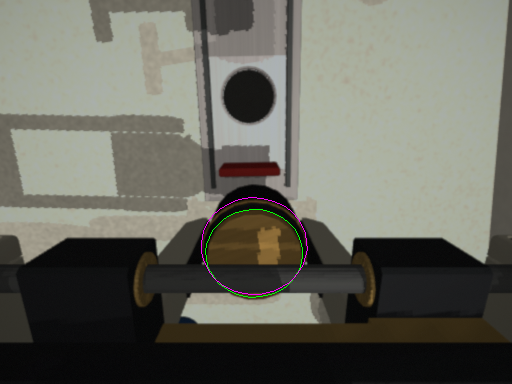

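The wrist view shows the nest as a dark disc at (248,96) and the lip at (249,171). The rails are vertical in the image, so the yaw is right. The projected rim (green) nearly matches the real lid, and I'll measure the residual.

Run:
```python
from h import *
s=robot.read_state();T=R.from_rotvec(s["orientation"]).as_matrix();p=np.array(s["tool_pos"])
c=cam("wrist");im=c["pixels"];h,sa,v=cv2.split(cv2.cvtColor(im,cv2.COLOR_BGR2HSV))
m=((h>8)&(h<32)&(sa>90)&(v>35)).astype(np.uint8);m[262:]=0;m[:,:195]=0;m[:,315:]=0
m=cv2.morphologyEx(m,cv2.MORPH_OPEN,np.ones((3,3)))
pts=[]
for v0 in range(205,262):
    u=np.where(m[v0])[0]
    if len(u)>20: pts+= [(u[0],v0),(u[-1],v0)]
for z in (.0365,.0285):
    w=np.array([(T.T@(onz(c,q,p[2]+z)-p))[:2] for q in pts])*1000
    w=w[w[:,0]<60]
    A=np.c_[2*w,np.ones(len(w))];x=np.linalg.lstsq(A,(w**2).sum(1),rcond=None)[0]
    r=np.sqrt(x[2]+x[0]**2+x[1]**2);print(z,"centre tool mm",x[:2],"r",r, len(w), np.std(np.hypot(*(w-x[:2]).T)-r))
n=np.array([.6241,.0457,0.018]);print("nest in tool mm",(T.T@(n-p))*1000)
print(pts[:12:2],pts[1:12:2])
```

```text
0.0365 centre tool mm [ 4.01902259 -0.02983227] r 24.645020632372002 104 1.6540192079853113
0.0285 centre tool mm [-0.04437082 -0.03325335] r 26.163378742327758 104 1.7559218809807782
nest in tool mm [101.04047432  -7.76746412 181.67612659]
[(np.int64(221), 210), (np.int64(221), 211), (np.int64(221), 212), (np.int64(235), 213), (np.int64(216), 214), (np.int64(215), 215)] [(np.int64(287), 210), (np.int64(287), 211), (np.int64(287), 212), (np.int64(291), 213), (np.int64(292), 214), (np.int64(293), 215)]
```

Emit:
play_rows(deltas=[15,-1,0,0,50,25,-2,0,0,50,30,-2,0,0,50,20,-2,0,0,50,11,-1,0,0,50,0,0,20,0,50,0,0,30,0,50,0,0,30,0,50,0,0,20,0,50,0,0,0,0,50])

```text
t: 6.42
tool_pos: [0.6198, 0.0449, 0.0934]
orientation: [-2.378, -2.043, 0.012]
force: [-0.6, -0.6, -4.9]
opening: 0.0594
gripper_force: 25.0
```

Emit:
play_rows(deltas=[0,0,20,0,50,0,0,15,0,50,0,0,12,0,50,0,0,6,0,50,0,0,0,0,50,0,0,0,0,50])

```text
t: 6.92
tool_pos: [0.6242, 0.0456, 0.0474]
orientation: [2.382, 2.048, 0.0]
force: [-0.3, 0.4, -3.0]
opening: 0.0597
gripper_force: 25.0
```

Run:
```python
from h import *
s=robot.read_state();T=R.from_rotvec(s["orientation"]).as_matrix();p=np.array(s["tool_pos"]);print(s["t"],p,s["force"],(T.T@(np.array([.6241,.0457,.018])-p))*1000)
im=cam("scene")["pixels"];a=cv2.resize(im[130:270,210:360],None,fx=4,fy=4,interpolation=cv2.INTER_CUBIC);cv2.imwrite("pics/s2.png",a)
```

```text
6.9167 [0.62417569 0.04561385 0.04735785] [-0.25409918  0.39203825 -3.04562799] [ 0.07374565 -0.10087718 29.3578111 ]
```

View pics/s2.png

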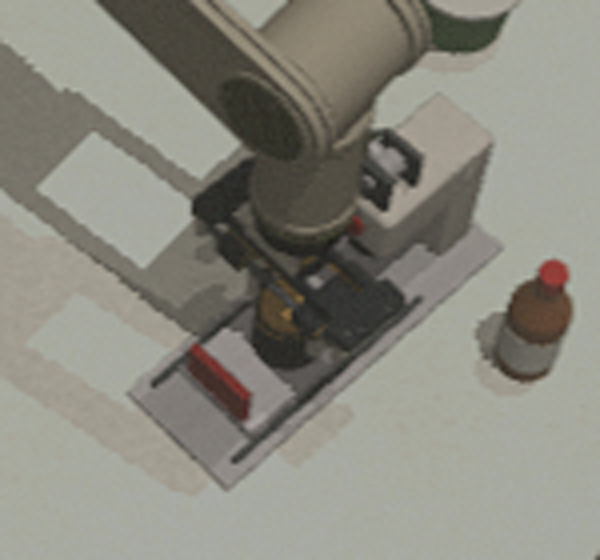

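The tin hangs upright over the nest at (285,340), and the gripper is clear of the head and cheeks. I'll lower slowly and watch the force.

Emit:
play_rows(deltas=[0,0,4,0,50,0,0,3,0,50,0,0,2,0,50,0,0,2,0,50,0,0,0,0,50])

```text
t: 7.38
tool_pos: [0.6234, 0.0459, 0.0351]
orientation: [-2.381, -2.049, 0.001]
force: [-0.2, 0.1, -3.4]
opening: 0.0598
gripper_force: 25.0
```

Emit:
play_rows(deltas=[0,0,2,0,50,0,0,1,0,50,0,0,1,0,50,0,0,0,0,50,0,0,0,0,50])

```text
t: 7.8
tool_pos: [0.6238, 0.0458, 0.0317]
orientation: [2.382, 2.049, 0.0]
force: [-1.1, -0.1, -2.8]
opening: 0.0597
gripper_force: 25.0
```

It entered the recess with no side force. One more touch down, then release gently.

Emit:
play_rows(deltas=[0,0,0.5,0,50,0,0,0.5,0,50,0,0,0,0,50])

```text
t: 8.05
tool_pos: [0.6239, 0.0458, 0.0315]
orientation: [2.381, 2.049, 0.0]
force: [-4.1, -0.6, 4.6]
opening: 0.0598
gripper_force: 25.0
```

Emit:
play_rows(deltas=[0,0,0,0,62,0,0,0,0,66,0,0,0,0,72,0,0,0,0,72,0,0,0,0,72,0,0,0,0,72])

```text
t: 8.55
tool_pos: [0.6238, 0.0459, 0.0306]
orientation: [2.382, 2.049, 0.0]
force: [-0.2, 0.4, 0.3]
opening: 0.0721
gripper_force: 0.0
```

Released. Now up and back, then check the placement.

Emit:
play_rows(deltas=[0,0,-5,0,76,0,0,-15,0,76,0,0,-30,0,76,0,0,-35,0,76,0,0,-35,0,76,0,0,-30,0,76,-20,0,0,0,40,-35,0,0,0,0,-35,0,0,0,0,-35,0,0,0,0])

```text
t: 9.38
tool_pos: [0.605, -0.0787, 0.1815]
orientation: [2.38, 2.05, 0.001]
force: [0.5, -0.2, -0.6]
opening: 0.0537
gripper_force: 0.0
```

Emit:
play_rows(deltas=[-15,0,0,0,0,0,0,0,0,0,0,0,0,0,0])

```text
t: 9.63
tool_pos: [0.6029, -0.093, 0.1809]
orientation: [-2.383, -2.046, -0.001]
force: [0.3, 0.9, 0.2]
opening: 0.034
gripper_force: 0.0
```

Run:
```python
from h import *
s=robot.read_state();T=R.from_rotvec(s["orientation"]).as_matrix();p=np.array(s["tool_pos"]);print(s["t"],p,s["opening"])
c=cam("wrist");im=c["pixels"];cv2.imwrite("pics/w3.png",im);h,sa,v=cv2.split(cv2.cvtColor(im,cv2.COLOR_BGR2HSV))
for nm,m,z in(("red",((h<8)|(h>172))&(sa>120)&(v>50),.069),("brass",(h>12)&(h<30)&(sa>110)&(v>60),.068)):
    for ce,st in blobs(c,m,100,9000):
        q=onz(c,ce,z);print(nm,ce,st,q.round(4),(T.T@(q-p)*1000).round(1))
```

```text
9.6333 [ 0.60285499 -0.09300711  0.18089041] 0.03398979560664348
red [255.90895062 135.19598765] [223 130  67  11 648] [ 0.6131 -0.038   0.069 ] [ 55.8   1.7 111.9]
brass [253.76989489  45.14902402] [ 225   15   57   61 2664] [0.6236 0.0447 0.068 ] [139.2  -0.4 113. ]
brass [253.92366412  75.06870229] [227  61  55  22 131] [0.6197 0.0188 0.068 ] [113.   -0.3 113. ]
brass [184.08264463 286.85950413] [182 270   5  36 121] [ 0.5014 -0.2008  0.068 ] [-122.   -84.   112.8]
```

View pics/w3.png

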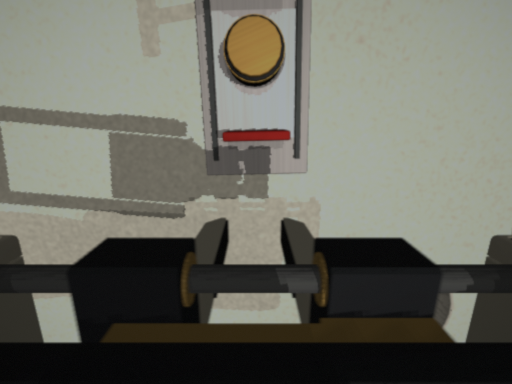

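Picture: the lid is at (254,47), upright and centred in the nest, which matches (0.6236,0.0447). The lip at (256,135) is 50 mm ahead. I'll close the fingers, lower to z 0.05 and push.

Emit:
play_rows(deltas=[0,0,15,0,0,0,0,30,0,0,0,0,35,0,0,0,0,30,0,0,0,1,21,0,0,15,0,0,0,0,15,0,0,0,0,6,0,0,0,0,6,0,0,0,0,6,0,0,0,0])

```text
t: 10.52
tool_pos: [0.6125, -0.0444, 0.0518]
orientation: [2.378, 2.049, 0.002]
force: [-0.7, -1.9, 1.2]
opening: 0.0003
gripper_force: 1.3
```

Emit:
play_rows(deltas=[8,0,0,0,0,8,0,0,0,0,8,0,0,0,0,8,0,0,0,0,8,0,0,0,0,8,0,0,0,0,8,0,0,0,0,8,0,0,0,0,8,0,0,0,0,8,0,0,0,0])

```text
t: 11.35
tool_pos: [0.6227, 0.0347, 0.0494]
orientation: [-2.381, -2.049, 0.001]
force: [-2.1, -2.7, 2.4]
opening: 0.0008
gripper_force: 1.4
```

Emit:
play_rows(deltas=[5,0,0,0,0,5,0,0,0,0,4,0,0,0,0,4,0,0,0,0,3,0,0,0,0,3,0,0,0,0])

```text
t: 11.85
tool_pos: [0.625, 0.0509, 0.0494]
orientation: [2.378, 2.044, -0.016]
force: [-11.8, -41.9, 9.7]
opening: 0.0002
gripper_force: 21.4
```

Emit:
play_rows(deltas=[2,0,0,0,0,2,0,0,0,0,2,0,0,0,0,2,0,0,0,0])

```text
t: 12.18
tool_pos: [0.625, 0.0511, 0.0494]
orientation: [2.377, 2.038, -0.03]
force: [-20.4, -67.9, 16.7]
opening: 0.0005
gripper_force: 35.1
```

The stop is felt: 68 N with no more travel. That puts the press origin at about (0.6395,0.1474) and the tray travel at 103 mm, in agreement with the camera. I'll back off and rise.

Emit:
play_rows(deltas=[-15,0,0,0,0,-20,0,0,0,0,-20,0,0,0,0,0,0,-30,0,0,0,0,-40,0,0,0,0,-40,0,0,0,0,-40,0,0,0,0,-40,0,0,0,0,-40,0,0,0,0,-30,0,0])

```text
t: 13.02
tool_pos: [0.6203, 0.0115, 0.314]
orientation: [2.379, 2.047, 0.006]
force: [0.2, -0.3, -0.1]
opening: 0.0006
gripper_force: 0.0
```

Emit:
play_rows(deltas=[0,0,0,0,0,0,0,0,0,0])

```text
t: 13.18
tool_pos: [0.6211, 0.0114, 0.3128]
orientation: [2.379, 2.047, 0.007]
force: [-0.9, -0.4, -0.6]
opening: 0.0004
gripper_force: 0.0
```

Run:
```python
from h import *
s=robot.read_state();T=R.from_rotvec(s["orientation"]).as_matrix();p=np.array(s["tool_pos"]);print(s["t"],p,T.round(3).tolist(),s["force"])
ex=np.array([.988,-.152,0]);o=np.array([.6395,.1474,0]);g=o-.1174*ex+[0,0,.233];print("grip model",g,"tool",T.T@(g-p)*1000)
for n in("top","scene","wrist"):
    c=cam(n);im=c["pixels"];h,sa,v=cv2.split(cv2.cvtColor(im,cv2.COLOR_BGR2HSV));u=proj(c,g);print(n,"pred",np.round(u,1))
    if n=="wrist":cv2.imwrite("pics/w4.png",im)
    for ce,st in blobs(c,v<50,30,4000):
        if np.hypot(*(ce-u))<40:print("  dark",ce,st,onz(c,ce,.238).round(4))
    for ce,st in blobs(c,((h<8)|(h>172))&(sa>120)&(v>50),15,4000):
        if np.hypot(*(ce-u))<100:print("  red",ce,onz(c,ce,.069).round(4))
```

```text
13.1833 [0.62108114 0.01136804 0.31282481] [[0.149, 0.989, 0.006], [0.989, -0.149, 0.0], [0.001, 0.006, -1.0]] [-0.93735294 -0.39209607 -0.63064457]
grip model [0.5235088 0.1652448 0.233    ] tool [ 137.50937683 -119.91528565   79.25852584]
top pred [202.3 189.4]
  dark [216.03144654 171.2327044 ] [213 141   8  61 159] [0.5911 0.1164 0.238 ]
  dark [238.54296875 173.6875    ] [228 163  21  20 256] [0.5832 0.0332 0.238 ]
  dark [198.10869565 189.7826087 ] [193 188  11   5  46] [0.5211 0.1799 0.238 ]
  red [204.86486486 125.62162162] [0.8159 0.1896 0.069 ]
scene pred [282.7 142.4]
  dark [276.12128713 146.31188119] [251 125  52  44 404] [0.5186 0.135  0.238 ]
  dark [268.58928571 156.55357143] [263 151  12  12  56] [0.5254 0.0863 0.238 ]
  red [348. 198.] [0.7819 0.2242 0.069 ]
  red [285.48837209 204.65116279] [0.6278 0.0616 0.069 ]
wrist pred [109.4  34.4]
  dark [106.75373436  44.32620105] [  86    0   41   91 2477] [0.5216 0.1569 0.238 ]
```

The predicted bar position agrees with the top view (202.3,189.4 vs 202.6,190.4), and the lip at y 0.062 shows the tray is home. I'll move over the lever bar.

Emit:
play_rows(deltas=[15,-14,0,0,0,27,-25,0,0,0,27,-25,0,0,0,27,-25,0,0,0,26,-22,0,0,0,15,-13,0,0,0,0,0,20,0,0,0,0,25,0,0,0,0,12,0,0,0,0,0,0,0])

```text
t: 14.17
tool_pos: [0.5146, 0.1646, 0.2471]
orientation: [-2.378, -2.046, 0.012]
force: [0.1, -0.1, -0.3]
opening: 0.0005
gripper_force: 0.0
```

Emit:
play_rows(deltas=[0,0,0,0,0,0,0,0,0,0])

```text
t: 14.33
tool_pos: [0.5177, 0.1648, 0.2532]
orientation: [2.382, 2.048, 0.0]
force: [0.0, 0.8, 1.0]
opening: 0.0008
gripper_force: 0.0
```

Run:
```python
from h import *
s=robot.read_state();T=R.from_rotvec(s["orientation"]).as_matrix();p=np.array(s["tool_pos"]);print(s["t"],p,s["force"])
g=np.array([.5235,.1652,.244]);print(T.T@(g-p)*1000)
im=cam("scene")["pixels"];cv2.imwrite("pics/s3.png",cv2.resize(im[90:250,210:370],None,fx=3.7,fy=3.7,interpolation=cv2.INTER_CUBIC))
```

```text
14.3333 [0.51772498 0.16482973 0.2532459 ] [0.01766074 0.81283767 1.01724162]
[1.23052308 5.65252429 9.24712584]
```

View pics/s3.png

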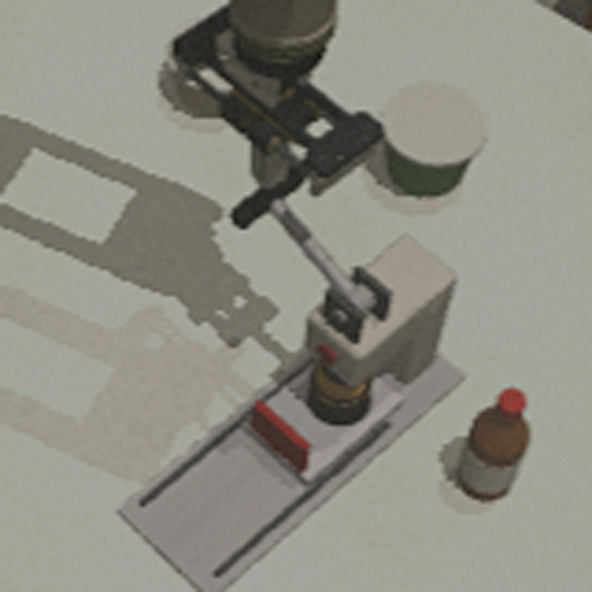

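The picture shows the tin under the platen at (340,390), the tray home, and the closed fingers over the bar at (270,200). Now I'll push down along the arc.

Emit:
play_rows(deltas=[0,-1,8,0,0,0,-1,8,0,0,0,-1,8,0,0,0,-1,8,0,0,0,0,8,0,0,0,0,8,0,0,0,0,8,0,0,0,1,7,0,0,0,1,7,0,0,0,1,7,0,0])

```text
t: 15.22
tool_pos: [0.516, 0.1654, 0.1754]
orientation: [-2.381, -2.048, 0.001]
force: [-7.9, 0.7, 8.8]
opening: 0.0006
gripper_force: 4.6
```

Emit:
play_rows(deltas=[0,1,6,0,0,0,1,5,0,0,0,0,5,0,0,0,0,3,0,0,0,0,2,0,0,0,0,0,0,0])

```text
t: 15.72
tool_pos: [0.5202, 0.1648, 0.1557]
orientation: [2.38, 2.047, 0.005]
force: [0.3, -1.0, 8.8]
opening: 0.0005
gripper_force: 4.0
```

Emit:
play_rows(deltas=[0,0,1,0,0,0,0,1,0,0,0,0,1,0,0,0,0,0,0,0,0,0,0,0,0,0,0,0,0,0])

```text
t: 16.22
tool_pos: [0.5205, 0.1649, 0.1548]
orientation: [2.379, 2.046, 0.007]
force: [-5.9, -1.6, 19.3]
opening: 0.0003
gripper_force: 10.0
```

Run:
```python
from h import *
s=robot.read_state();print(s["t"],s["tool_pos"],s["force"],abs(s["dq"]).max())
im=cam("scene")["pixels"];cv2.imwrite("pics/s4.png",cv2.resize(im[90:250,210:370],None,fx=3.7,fy=3.7,interpolation=cv2.INTER_CUBIC))
```

```text
16.2167 [0.52052874 0.16485104 0.15481147] [-5.91306637 -1.57033785 19.3373758 ] 0.0021907418423945508
```

View pics/s4.png

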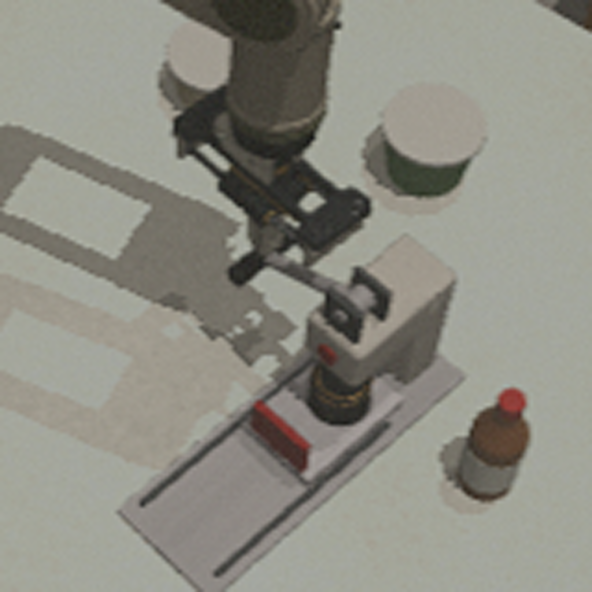

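The lever is at its end stop: TCP z 0.1548 means an angle of about 0.72 rad, and the arm is still with 19 N held. The platen is down on the lid at (340,385), so I'll hand in.

```bash
python3 -c "
from plant import robot
print(robot.close_job())"
```

```text
the job is handed in; nothing more can be done
None
```

The job is handed in at about 16 s with the black tin in the nest, the tray pushed home against its stop, and the lever held at the bottom of its travel (about 0.72 rad, 19 N); the verdict was not shown, and I did not measure the lid's depth or re-check the bystanders' positions at the end.

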